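# Load two angle brackets back to back on the drilling post

## Task

On the bench fixture, first push the angle bracket that is already on the upright rod round until its leg lies along the low fence strip. Then, keeping it level and not dropping it, lower the second bracket over the rod right down onto the first, legs in line and its upright flange on the opposite side of the rod, so that the pile is balanced. Let go, and leave the other things on the bench alone.

Things in the scene. Friction and masses are not known exactly. Their poses are not given: they have to be found in the camera images.
- fixture: Dark steel base plate fixed to the bench, 130 (x) x 220 (y) x 20 mm high, with an upright rod in the middle and a low steel fence strip on top, 14 x 68 x 8 mm high. Origin: centre of its underside, on the rod's axis, at bench height; z up. The strip runs along y from -100 to -32 mm, its inner face at x = +31 mm: just beside the leg of a bracket whose flange points to -y.
- rod_foot (a point): Foot of the rod on the axis, at the top face of the base plate (20 mm above the bench). The rod is 20 mm in diameter and 100 mm tall from here; its top 15 mm taper to 8 mm in diameter.
- rod_tip (a point): Top end of the rod on its axis, 120 mm above the bench.
- lower_hole (a point): The bracket already on the rod: flat on the base, free to turn about the rod, swung 0.4 to 0.9 rad from the fence towards the fixture's -x side (seen from above its flange must go anticlockwise to the fence). Aluminium L: leg 128 x 60 x 10 mm, upright flange at one end. This point: axis of the 23 mm hole (52 mm from the leg's free end), at the leg's underside; x along the leg to the flange, z up.
- lower_flange (a point): Middle of the upright flange (60 wide, 8 thick) of the bracket on the rod: 72 mm along x from the hole axis and 40 mm above the leg's underside; the flange's top edge is 60 mm above the underside. Same axes as lower_hole.
- upper_hole (a point): The second bracket, alike in shape, size and material (about 0.3 kg), on the bench on its leg with the flange up. This point: axis of its 23 mm hole, at the leg's underside; x along the leg to the flange, z up. Fully down on the first bracket it is 30 mm above the bench.
- upper_flange (a point): Middle of the upright flange of the second bracket, the place to grip it from above across its 8 mm thickness (which lies along x): 72 mm along x from the hole axis and 40 mm above the leg's underside; 60 mm wide, top edge 60 mm above the underside.
- spray: Bystander: aluminium bottle with white cap, 60 mm in diameter, 170 mm tall. Origin: centre of its underside.
- workpiece: Bystander: milled aluminium block 100 x 80 x 78 mm high. Origin: centre of its underside.
- mallet: Bystander: hammer lying on the bench. Origin: on the bench under it.
Things that resemble listed ones, but are neither listed nor needed, are in the scene too. What is shaped like the part that bears upper_hole but black, blue or brown is not meant.

How it is judged (in metres and radians):
On the way, in this order (a step that is already met when the one before it is completed fails the run):
1. the bracket on the rod is pushed round along the fence (within 0.1 rad) while the second bracket is still off the rod (angle between the x axis of lower_hole and the y axis of fixture, either way round below 0.1 rad and y of lower_flange in the frame of fixture below -0.055 m and horizontal distance between lower_hole and rod_foot below 0.005 m and z of lower_hole in the frame of fixture below 0.024 m and angle between lower_hole's own z axis and vertical below 0.06 rad and horizontal distance between upper_hole and rod_foot above 0.04 m), for 0.2 s.
2. the second bracket is over the rod, down on the first one (horizontal distance between upper_hole and rod_foot below 0.005 m and z of upper_hole in the frame of fixture between 0.026 and 0.034 m and angle between upper_hole's own z axis and vertical below 0.06 rad and angle between the x axis of upper_hole and the y axis of fixture, either way round below 0.14 rad and y of upper_flange in the frame of fixture above 0.055 m), for 0.2 s.
At the end, for the whole second after the job is handed in: Both brackets flat on the rod (0.06 rad, 5 mm) and at rest: the first on the base, leg along the fence within 0.1 rad, flange at the fence end; the second down on it (underside 26 to 34 mm above the bench), leg in line within 0.14 rad, flange opposite; released (all of step 2 and angle between the x axis of lower_hole and the y axis of fixture, either way round below 0.1 rad and y of lower_flange in the frame of fixture below -0.055 m and horizontal distance between lower_hole and rod_foot below 0.005 m and z of lower_hole in the frame of fixture below 0.024 m and angle between lower_hole's own z axis and vertical below 0.06 rad and linear speed of each of upper, lower below 0.02 m/s and contact force between the fingers and upper below 0.1 N); the robot touches nothing.
It fails at once if the second bracket is dropped (moves faster than 0.5 m/s while out of the fingers) (linear speed of upper above 0.5 m/s and contact force between the fingers and upper below 0.2 N).
It fails at once if the second bracket is tipped by more than 0.35 rad (angle between upper_hole's own z axis and vertical above 0.35 rad).
It fails at once if the first bracket is tipped by more than 0.35 rad or lifted off the base by 30 mm (angle between lower_hole's own z axis and vertical above 0.35 rad or z of lower_hole in the frame of fixture above 0.05 m).
It fails at once if a bystander (bottle, block, hammer) is moved by more than 30 mm (distance of any of spray, workpiece, mallet from where it was at the start of the episode above 0.03 m).
It also fails if it takes over 64 s, if anything falls off the work surface, if the arm or the gripper's body presses on something with over 40 N, if the wrist force passes 120 N, or if a joint passes its speed limit or range.

## Robot

A 6-joint arm with a two-finger parallel gripper is mounted at the origin on the work surface. World frame = base frame: x ahead of the robot, y to its left, z up, the work surface at z = 0. Lengths are in m, angles in degrees, forces in N, time in s.
With the tool pointing down it reaches from about 0.375 to 0.9 m from the base axis. Payload 3.1 kg.
Tool frame: the origin (TCP) lies at the very end of the fingers, on their centre line; the grasp point (between the pads) lies 19 mm behind it; z points along the fingers, y is the direction in which the jaws open and shut (so a half turn about z gives the same grasp; the last joint's range is limited). The gripper opens to 87 mm and grips with 3 to 60 N. Pads are 19 mm wide; open, the fingers measure 117 mm over their backs; the gripper's body (75 mm by 190 mm) begins 51 mm behind the grasp point.
Start: joints at [-76.117, 30.224, 82.088, -0, 67.689, -10.227], TCP at [0.255, -0.57, 0.223] pointing down, gripper open.
Joint ranges: [-176.69, 176.69], [-43.24, 126.21], [12.49, 139.97], [-82, 262], [0, 151.66], [-163.58, 163.58]. Speed limits (degrees/s): [159.86, 159.86, 180, 180, 180, 180].

## Interface

Orientations are given as a 3x3 rotation matrix whose columns are the frame's x, y, z axes.
In Python, from rig import read_state, capture, hand_in gives the robot as it stands. The module is installed in compiled form; this text tells all that it offers.
- The arm moves only by the tool move_arm, never from a script. Its arguments are lists of equal length, an entry for each row: "linear": the shift along the tool's x, y, z in cm, a list of three; "angular": the turn, a rotation vector about the tool's x, y, z in rad, a list of three; "fingers": the gripper command: -1 is fully open, 1 is shut, values between are in proportion. In form: {"linear": [[tx, ty, tz], ...], "angular": [[wx, wy, wz], ...], "fingers": [fingers, ...]}. A call has 1 to 12 rows; each row is the pose to reach, as a shift and turn from the pose measured when the call began, along the tool's axes at that moment; what a row does not reach only later rows make up. A row lasts 1/12 s, in which the tool goes at most 41.7 mm and 7.16 degrees, less where a joint would pass 70% of its speed; a pose out of reach is approached as far as the arm can. A call with a gripper value outside its range is refused whole. The fingers move at their own pace and stop on an object; the grip force is fixed at half the most. Time passes only in rows, so rows that repeat a pose let the fingers close. It gives the time, the measured TCP pose, the force and the opening at its end, in the units of the state.
- read_state(): the state, without advancing time (a new reading comes with each control period).
- capture(name): name is "side" or "top"; returns a dict with "color" (480x640x3 uint8, red, green, blue), "fx", "fy", "cx", "cy" (pixels), "view" (4x4, takes a point from world to camera coordinates). Camera axes: x right, y down, z forward; pixel columns grow to the right and rows downward; lengths in m; the calibration is good to about 2 mm. A picture is of the moment at which its call begins. There is no depth.
- hand_in(): hands the job in, once; it reports no verdict.
The state is a dict: "time_s": time; "joint_positions": joint angles; "qvel": joint speeds; "tau": joint torques, N m; "position": TCP position; "tcp_rot": TCP orientation; "force": force on the tool from outside, world axes, zero at the start; "moment": the same for the moment, N m; "opening": opening from 0.0 (shut) to 1.0 (fully open).
Only numpy, scipy, OpenCV 4.12 (cv2) and the standard library are available. Lean on these libraries where they do the work, as an engineer would, in place of code of your own. Each camera call takes 0.05 s, during which the arm holds its last target. There are 200 camera calls.

## Working session

There is one attempt and no reset: what is moved stays moved. The work goes in short steps, Python scripts to look and compute and a tool call to move; the robot and the scene stay as the last step left them, time stands still between calls to the robot, and variables do not carry over. Pictures are saved under pics/ and viewed, about 8 in all and at most 12, crops included, and the job is handed in when it is done.

Besides the shell and the picture viewer there is one more tool, called after "Request:" as name(argument=value, ...) on one line, values as JSON. move_arm: Moves the arm, as the interface text tells. Its arguments: {"type":"object","properties":{"linear":{"type":"array"},"angular":{"type":"array"},"fingers":{"type":"array"}},"required":["linear","angular","fingers"]}

```bash
mkdir -p pics; cat > h.py <<'E'
import numpy as np, cv2
from rig import read_state, capture, hand_in
def cam(n):
    c=capture(n); return c
def ray(c,u,v,z):
    V=np.array(c["view"]);R=V[:3,:3];t=V[:3,3]
    o=-R.T@t; d=R.T@np.array([(u-c["cx"])/c["fx"],(v-c["cy"])/c["fy"],1])
    return o+d*(z-o[2])/d[2]
def proj(c,p):
    V=np.array(c["view"]);q=V[:3,:3]@np.array(p)+V[:3,3]
    return np.array([c["fx"]*q[0]/q[2]+c["cx"],c["fy"]*q[1]/q[2]+c["cy"]])
def save(img,name): cv2.imwrite("pics/"+name+".png",cv2.cvtColor(img,cv2.COLOR_RGB2BGR))
E
python3 - <<'E'
from h import *
for n in("top","side"):
    c=cam(n); save(c["color"],n+"0"); V=np.array(c["view"]); print(n,c["fx"],c["cx"],c["cy"],-V[:3,:3].T@V[:3,3],V[:3,:3].round(3).tolist())
s=read_state();print(s["tcp_rot"],s["time_s"])
E
```

```text
top 476.5533917773106 321.93371056859695 229.1967243133199 [0.38348195 0.02034287 1.45958209] [[-0.023, -1.0, -0.008], [-0.992, 0.024, -0.123], [0.123, 0.005, -0.992]]
side 490.58162547290516 321.6915343627491 241.63329199961055 [-0.04607297  0.91687899  0.99962369] [[-0.827, -0.563, 0.01], [-0.371, 0.532, -0.761], [0.423, -0.633, -0.648]]
[[ 9.12761998e-01  4.08491522e-01 -4.59114235e-04]
 [ 4.08491643e-01 -9.12760197e-01  1.84422993e-03]
 [ 3.34291090e-04 -1.87088732e-03 -9.99998194e-01]] 0.1
```

View pics/top0.png

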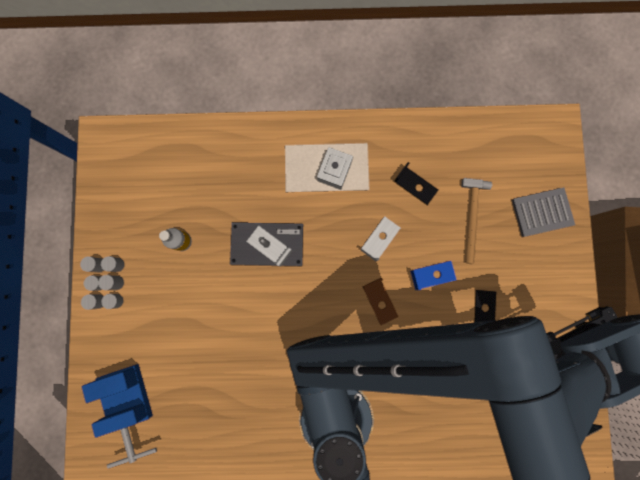

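View pics/side0.png

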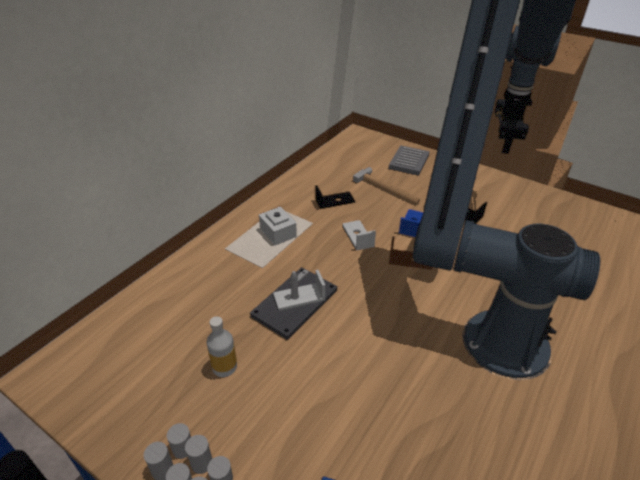

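```bash
python3 - <<'E'
from h import *
a=cam("top")["color"]; b=cam("side")["color"]
A=cv2.resize(a[205:280,220:420],None,fx=4,fy=4,interpolation=cv2.INTER_CUBIC)
B=cv2.resize(b[205:340,240:400],None,fx=4,fy=4,interpolation=cv2.INTER_CUBIC)[:, :]
B=cv2.resize(b[210:285,240:400],None,fx=5,fy=4,interpolation=cv2.INTER_CUBIC)
save(np.vstack([A,B]),"crop1")
for n in("top","side"):
    c=cam(n);g=c["color"];h=cv2.cvtColor(g,cv2.COLOR_RGB2HSV)
    m=((h[...,1]<45)&(h[...,2]>120)).astype(np.uint8)
    if n=="top": m[:200]=0;m[280:]=0;m[:,:220]=0;m[:,430:]=0
    else: m[:210]=0;m[340:]=0;m[:,:240]=0;m[:,400:]=0
    k,l,st,ce=cv2.connectedComponentsWithStats(m)
    for i in range(1,k):
        if st[i,4]>25:
            r=cv2.minAreaRect(np.argwhere(l==i)[:,::-1].astype(np.float32))
            print(n,st[i],ce[i].round(1),cv2.boxPoints(r).round(1).tolist())
    d=((h[...,2]<75)).astype(np.uint8)
    if n=="top":
        d[:]=d*0+((h[...,2]<90)&(h[...,1]<80)); d[:200]=0;d[280:]=0;d[:,:215]=0;d[:,315:]=0
        cs,_=cv2.findContours(d,0,2);q=max(cs,key=cv2.contourArea);R=cv2.minAreaRect(q);bp=cv2.boxPoints(R)
        print("plate",R,[ray(c,*p,0.02)[:2].round(4).tolist() for p in bp])
E
```

```text
top [362 217  38  42 717] [380.2 238. ] [[360.8999938964844, 248.39999389648438], [383.8999938964844, 216.1999969482422], [399.79998779296875, 227.5], [376.79998779296875, 259.70001220703125]]
top [247 226  44  40 752] [268.4 245.3] [[245.5, 241.39999389648438], [258.0, 224.6999969482422], [290.79998779296875, 249.3000030517578], [278.29998779296875, 266.0]]
top [277 230  23   4  80] [288.  231.5] [[277.0, 230.0], [299.0, 230.0], [299.0, 233.0], [277.0, 233.0]]
plate ((266.4471435546875, 243.74899291992188), (71.21759796142578, 41.819190979003906), 1.1017061471939087) [[0.4627, 0.3061], [0.5902, 0.3037], [0.5807, 0.0863], [0.4535, 0.091]]
side [ 240  210   71   57 1655] [268.2 237.6] [[228.39999389648438, 241.89999389648438], [283.6000061035156, 193.10000610351562], [310.79998779296875, 223.89999389648438], [255.5, 272.6000061035156]]
side [343 221  30  24 282] [354.8 229.4] [[340.6000061035156, 225.5], [358.1000061035156, 212.39999389648438], [372.1000061035156, 231.1999969482422], [354.70001220703125, 244.1999969482422]]
side [316 270   9  15  44] [320.  277.2] [[315.20001220703125, 270.3999938964844], [317.6000061035156, 269.20001220703125], [324.79998779296875, 283.6000061035156], [322.3999938964844, 284.79998779296875]]
side [274 285  43  23 547] [295.2 296.3] [[273.29998779296875, 292.0], [313.20001220703125, 283.20001220703125], [316.79998779296875, 299.5], [277.0, 308.29998779296875]]
```

View pics/crop1.png

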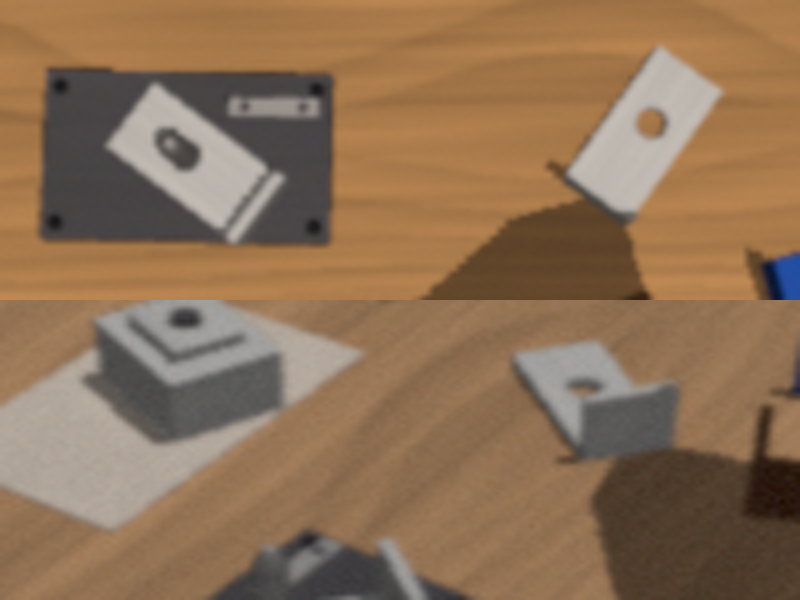

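```bash
python3 - <<'E'
from h import *
c=cam("top");s=cam("side");g=c["color"]
f=lambda x,y:(220+x/4-.375,205+y/4-.375)
P=lambda x,y,z:ray(c,*f(x,y),z)[:2]
ang=lambda d:np.degrees(np.arctan2(d[1],d[0])).round(2)
# upper
A,B,C,D=P(660,45,.01),P(722,92,.01),P(566,178,.01),P(632,220,.0)
print("upper free",A,B,np.linalg.norm(A-B),"edges",ang(C-A),ang(P(632,218,.005)-B),"hole",P(652,123,.005))
d=(C-A)/np.linalg.norm(C-A);mid=(A+B)/2;print("hole from end",mid+.052*d,"flange",mid+.124*d)
# lower
A,B=P(155,83,.03),P(105,146,.03);C,D=P(283,176,.08),P(233,243,.08)
print("lower free",A,B,np.linalg.norm(A-B),"flange top",C,D,(C+D)/2,"dir",ang((C+D)/2-(A+B)/2),ang(np.array([-1,1])*(C-D)[::-1]))
m=(A+B)/2;d=((C+D)/2-m);print(np.linalg.norm(d));d/=np.linalg.norm(d);print("hole",m+.052*d)
# fence & rod tip
print("fence",P(228,97,.028),P(320,97,.028),P(228,116,.028),P(320,116,.028))
print("tip guess",P(163,138,.12))
# plate bolt heads
b=[P(*q,.02) for q in((61,86),(316,89),(313,227),(55,222))];print("bolts",b,np.mean(b,0))
print("side proj tip/foot",proj(s,[.522,.197,.12]),proj(s,[.522,.197,.03]))
B=s["color"];save(np.vstack([cv2.resize(g[218:275,225:305],None,fx=5,fy=5,interpolation=cv2.INTER_CUBIC),cv2.resize(B[260:340,265:345],None,fx=5,fy=5,interpolation=cv2.INTER_CUBIC)[:300]]),"crop2")
E
```

```text
upper free [ 0.59975978 -0.16618689] [ 0.5622559  -0.21217286] 0.05934012171661896 edges 143.12 142.74 hole [ 0.54020619 -0.15833912]
hole from end [ 0.53941354 -0.15797229] flange [ 0.48182142 -0.11476177]
lower free [0.57690723 0.21943903] [0.52987411 0.25749656] 0.06050198165348954 flange top [0.49980652 0.11992321] [0.45209708 0.15680113] [0.4759518  0.13836217] dir -127.72 52.3
0.1265618963092303
hole [0.52157366 0.19733778]
fence [0.56515618 0.16445579] [0.56349094 0.0947693 ] [0.55067254 0.16461874] [0.54901475 0.09501809]
tip guess [0.52536805 0.20150083]
bolts [array([0.57767076, 0.29259389]), array([0.57070984, 0.09812696]), array([0.46573151, 0.10217019]), array([0.47406719, 0.29718367])] [0.52204482 0.19751868]
side proj tip/foot [293.32162591 271.22410874] [294.24185905 295.30171885]
```

View pics/crop2.png

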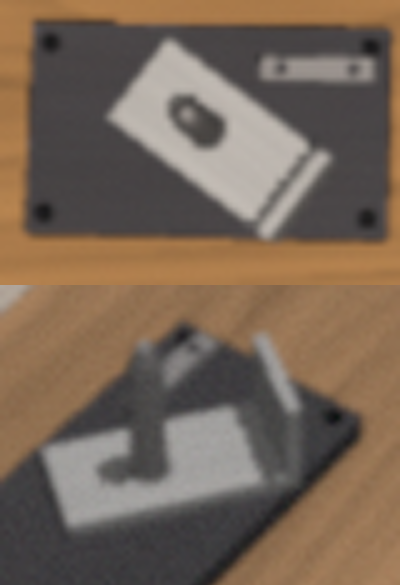

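The aluminium bracket at top-view (381,238) is upper: it is neither black (416,185), (485,305), blue (433,275) nor brown (380,303), and the crop shows hole and flange at its lower-left. The rod is at about (0.522, 0.197), and the lower bracket is at −127.7°, about 0.62 rad from the fence. Next I bring the shut fingers to the −x side of the lower flange.

```bash
cat >> h.py <<'E'
from scipy.spatial.transform import Rotation as Ro
def tgt(x,y,z,a):
    s=read_state();R=np.array(s["tcp_rot"]);a=np.radians(a)
    Y=np.array([np.cos(a),np.sin(a),0]);Z=np.array([0,0,-1.]);T=np.c_[np.cross(Y,Z),Y,Z]
    print((R.T@(np.array([x,y,z])-s["position"])*100).round(2).tolist(),Ro.from_matrix(R.T@T).as_rotvec().round(3).tolist())
def st():
    s=read_state();R=np.array(s["tcp_rot"]);print(round(s["time_s"],2),np.round(s["position"],4),"yang",np.degrees(np.arctan2(R[1,1],R[0,1])).round(2),"F",np.round(s["force"],1),"op",s["opening"],"j",np.round(s["joint_positions"],0))
E
python3 -c "
from h import *
tgt(.434,.1765,.18,-37.7)"
```

```text
[46.82, -60.87, 4.26] [-0.0, -0.0, -0.492]
```

Request:
move_arm(linear=[[23.4, -30.4, 2.1], [23.4, -30.4, 2.1], [46.8, -60.9, 4.2], [46.8, -60.9, 4.2], [46.8, -60.9, 4.2], [46.8, -60.9, 4.2], [46.8, -60.9, 4.2], [46.8, -60.9, 4.2], [46.8, -60.9, 4.2], [46.8, -60.9, 4.2], [46.8, -60.9, 4.2], [46.8, -60.9, 4.2]], angular=[[0, 0, -0.25], [0, 0, -0.25], [0, 0, -0.49], [0, 0, -0.49], [0, 0, -0.49], [0, 0, -0.49], [0, 0, -0.49], [0, 0, -0.49], [0, 0, -0.49], [0, 0, -0.49], [0, 0, -0.49], [0, 0, -0.49]], fingers=[1, 1, 1, 1, 1, 1, 1, 1, 1, 1, 1, 1])

```text
time_s: 1.4
position: [0.3716, -0.0832, 0.1956]
tcp_rot: [[0.614, 0.789, 0.001], [0.789, -0.614, -0.0], [0.0, 0.001, -1.0]]
force: [1.1, 1.1, 0.5]
opening: 0.171
```

```bash
python3 -c "
from h import *
st();tgt(.434,.1765,.18,-37.7)"
```

```text
1.4 [ 0.3716 -0.0832  0.1956] yang -37.87 F [1.1 1.1 0.5] op 0.17097176109810502 j [-30.  14. 117.   0.  49.   8.]
[24.33, -11.01, 1.56] [0.001, -0.0, -0.003]
```

Request:
move_arm(linear=[[24.3, -11, 1.6], [24.3, -11, 1.6], [24.3, -11, 1.6], [24.3, -11, 1.6], [24.3, -11, 1.6], [24.3, -11, 1.6], [24.3, -11, 1.6], [24.3, -11, 1.6], [24.3, -11, 1.6], [24.3, -11, 1.6]], angular=[[0, 0, 0], [0, 0, 0], [0, 0, 0], [0, 0, 0], [0, 0, 0], [0, 0, 0], [0, 0, 0], [0, 0, 0], [0, 0, 0], [0, 0, 0]], fingers=[1, 1, 1, 1, 1, 1, 1, 1, 1, 1])

```text
time_s: 2.23
position: [0.4334, 0.1756, 0.1795]
tcp_rot: [[0.614, 0.79, 0.0], [0.79, -0.614, -0.001], [-0.0, 0.001, -1.0]]
force: [0.3, 0.3, 0.1]
opening: 0.006
```

```bash
python3 -c "
from h import *
st();tgt(.434,.1765,.042,-37.7)"
```

```text
2.23 [0.4334 0.1756 0.1795] yang -37.85 F [0.3 0.3 0.1] op 0.005593393981206027 j [  8.  22. 107.  -0.  51.  46.]
[0.12, -0.01, 13.75] [0.001, 0.0, -0.003]
```

Request:
move_arm(linear=[[0.1, 0, 4], [0.1, 0, 8], [0.1, 0, 11], [0.1, 0, 13.7], [0.1, 0, 13.7], [0.1, 0, 13.7]], angular=[[0, 0, 0], [0, 0, 0], [0, 0, 0], [0, 0, 0], [0, 0, 0], [0, 0, 0]], fingers=[1, 1, 1, 1, 1, 1])

```text
time_s: 2.73
position: [0.433, 0.1747, 0.0419]
tcp_rot: [[0.616, 0.788, -0.004], [0.788, -0.616, -0.002], [-0.003, -0.002, -1.0]]
force: [-0.2, -1.1, 0.0]
opening: 0.006
```

```bash
python3 - <<'E'
from h import *
st()
rod=np.array([.522,.197]);
for off in (53,47):
  for a in ([-127.7,] if off==53 else [-127.7,-122,-116,-110,-104,-98,-94,-92.2]):
    r=np.radians(a);x=np.array([np.cos(r),np.sin(r)]);y=np.array([-x[1],x[0]])
    p=rod+.070*x-off/1000*y; print(a,off,p.round(4)); tgt(*p,.042,a+90)
c=cam("side");t=cam("top")
save(np.vstack([cv2.resize(c["color"][200:340,220:420],None,fx=2,fy=2),cv2.resize(t["color"][200:330,220:420],None,fx=2,fy=2)]),"pre")
E
```

```text
2.73 [0.433  0.1747 0.0419] yang -37.99 F [-0.2 -1.1  0. ] op 0.005949712193788376 j [  8.  37. 112.  -0.  31.  46.]
-127.7 53 [0.4373 0.174 ]
[0.21, 0.38, -0.01] [-0.002, 0.003, -0.005]
-127.7 47 [0.442  0.1704]
[0.21, 0.98, -0.02] [-0.002, 0.003, -0.005]
-122 47 [0.445  0.1625]
[-0.22, 1.7, -0.02] [-0.002, 0.003, -0.105]
-116 47 [0.4491 0.1547]
[-0.59, 2.5, -0.02] [-0.002, 0.003, -0.209]
-110 47 [0.4539 0.1473]
[-0.88, 3.34, -0.02] [-0.002, 0.003, -0.314]
-104 47 [0.4595 0.1404]
[-1.07, 4.2, -0.02] [-0.003, 0.003, -0.419]
-98 47 [0.4657 0.1342]
[-1.18, 5.07, -0.02] [-0.003, 0.003, -0.523]
-94 47 [0.4702 0.1304]
[-1.2, 5.66, -0.02] [-0.003, 0.003, -0.593]
-92.2 47 [0.4723 0.1289]
[-1.19, 5.93, -0.02] [-0.003, 0.003, -0.625]
```

View pics/pre.png

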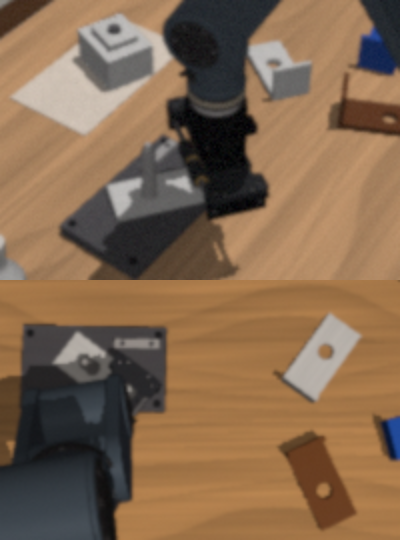

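The picture shows the gripper beside the lower flange on its −x side, with the bracket untouched. Next I push along the arc.

Request:
move_arm(linear=[[0.2, 0.5, 0], [0.2, 1.0, 0], [0, 1.35, 0], [-0.2, 1.7, 0], [-0.4, 2.1, 0], [-0.6, 2.5, 0], [-0.75, 2.9, 0], [-0.9, 3.35, 0], [-1.0, 3.8, 0], [-1.1, 4.2, 0], [-1.15, 4.65, 0], [-1.2, 5.1, 0]], angular=[[0, 0, 0], [0, 0, 0], [0, 0, -0.05], [0, 0, -0.1], [0, 0, -0.15], [0, 0, -0.21], [0, 0, -0.26], [0, 0, -0.31], [0, 0, -0.37], [0, 0, -0.42], [0, 0, -0.47], [0, 0, -0.52]], fingers=[1, 1, 1, 1, 1, 1, 1, 1, 1, 1, 1, 1])

```text
time_s: 3.83
position: [0.4688, 0.1345, 0.0453]
tcp_rot: [[0.139, 0.99, 0.005], [0.99, -0.139, -0.0], [0.0, 0.005, -1.0]]
force: [-1.1, 0.7, 0.2]
opening: 0.004
```

```bash
python3 - <<'E'
from h import *
st()
rod=np.array([.522,.197]);
for off in (47,45,43):
  for a in [-98,-95,-92.2]:
    r=np.radians(a);x=np.array([np.cos(r),np.sin(r)]);y=np.array([-x[1],x[0]])
    p=rod+.070*x-off/1000*y; print(a,off); tgt(*p,.042,a+90)
E
```

```text
3.83 [0.4688 0.1345 0.0453] yang -8.01 F [-1.1  0.7  0.2] op 0.0035261456821219614 j [  3.  37. 110.  -0.  33.  11.]
-98 47
[-0.07, -0.31, 0.33] [0.005, -0.0, -0.0]
-95 47
[-0.31, 0.07, 0.33] [0.005, -0.0, -0.053]
-92.2 47
[-0.51, 0.42, 0.34] [0.005, -0.0, -0.101]
-98 45
[-0.07, -0.11, 0.33] [0.005, -0.0, -0.0]
-95 45
[-0.3, 0.27, 0.34] [0.005, -0.0, -0.053]
-92.2 45
[-0.49, 0.62, 0.34] [0.005, -0.0, -0.101]
-98 43
[-0.07, 0.09, 0.33] [0.005, -0.0, -0.0]
-95 43
[-0.29, 0.47, 0.34] [0.005, -0.0, -0.053]
-92.2 43
[-0.47, 0.82, 0.34] [0.005, -0.0, -0.101]
```

Request:
move_arm(linear=[[-0.2, 0.15, 0.2], [-0.3, 0.3, 0.3], [-0.4, 0.45, 0.3], [-0.5, 0.6, 0.3], [-0.5, 0.65, 0.3], [-0.5, 0.65, 0.3]], angular=[[0, 0, -0.03], [0, 0, -0.05], [0, 0, -0.08], [0, 0, -0.1], [0, 0, -0.1], [0, 0, -0.1]], fingers=[1, 1, 1, 1, 1, 1])

```text
time_s: 4.33
position: [0.4749, 0.1285, 0.0428]
tcp_rot: [[0.04, 0.999, 0.005], [0.999, -0.04, -0.0], [-0.0, 0.005, -1.0]]
force: [-1.3, -1.0, 0.1]
opening: 0.004
```

```bash
python3 - <<'E'
from h import *
st()
t=cam("top");c=cam("side")
save(np.vstack([cv2.resize(t["color"][215:290,225:325],None,fx=4,fy=4,interpolation=cv2.INTER_CUBIC),cv2.resize(c["color"][255:325,250:350],None,fx=4,fy=4,interpolation=cv2.INTER_CUBIC)]),"push1")
E
```

```text
4.33 [0.4749 0.1285 0.0428] yang -2.31 F [-1.3 -1.   0.1] op 0.003897271228428595 j [  2.  38. 109.  -0.  33.   4.]
```

View pics/push1.png

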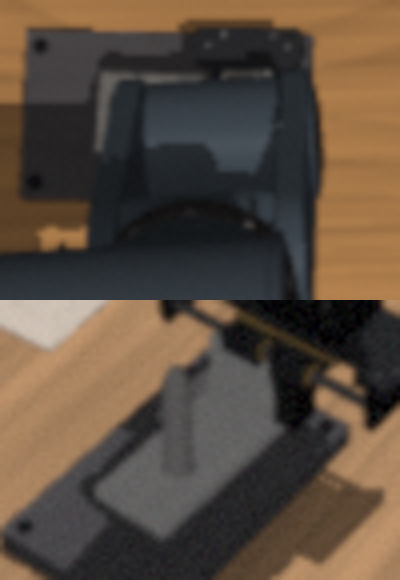

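The bracket is now nearly parallel to the plate. I nudge 2 mm more towards the fence, then back off.

Request:
move_arm(linear=[[0, 0.1, 0], [0, 0.2, 0], [0, 0.25, 0], [0, 0.25, 0]], angular=[[0, 0, 0], [0, 0, 0], [0, 0, 0], [0, 0, 0]], fingers=[1, 1, 1, 1])

```text
time_s: 4.77
position: [0.4767, 0.1284, 0.0425]
tcp_rot: [[0.04, 0.999, 0.004], [0.999, -0.04, -0.001], [-0.0, 0.004, -1.0]]
force: [-2.6, -0.8, 2.2]
opening: 0.001
```

Request:
move_arm(linear=[[0, -0.4, 0], [0, -1.5, 0], [0, -2, -1], [0, -2, -4], [0, -2, -8], [0, -2, -12], [0, -2, -15], [0, -5, -17], [0, -9, -17], [0, -9, -17]], angular=[[0, 0, 0], [0, 0, 0], [0, 0, 0], [0, 0, 0], [0, 0, 0], [0, 0, 0], [0, 0, 0], [0, 0, 0], [0, 0, 0], [0, 0, 0]], fingers=[1, 1, 1, 1, 1, 1, -1, -1, -1, -1])

```text
time_s: 5.6
position: [0.3755, 0.1324, 0.2122]
tcp_rot: [[0.039, 0.999, -0.007], [0.999, -0.039, -0.001], [-0.001, -0.007, -1.0]]
force: [-2.4, 0.7, -1.1]
opening: 0.224
```

```bash
python3 - <<'E'
from h import *
st()
t=cam("top");c=cam("side")
print("flange above grip:");tgt(.482,-.1148,.20,-37.0)
save(np.vstack([cv2.resize(t["color"][215:290,225:325],None,fx=4,fy=4,interpolation=cv2.INTER_CUBIC),cv2.resize(c["color"][255:325,250:350],None,fx=4,fy=4,interpolation=cv2.INTER_CUBIC)]),"push2")
E
```

```text
5.6 [0.3755 0.1324 0.2122] yang -2.21 F [-2.4  0.7 -1.1] op 0.22386212199532235 j [  3.  14. 113.  -0.  53.   5.]
flange above grip:
[-24.32, 10.75, 1.35] [0.005, -0.001, 0.606]
```

View pics/push2.png

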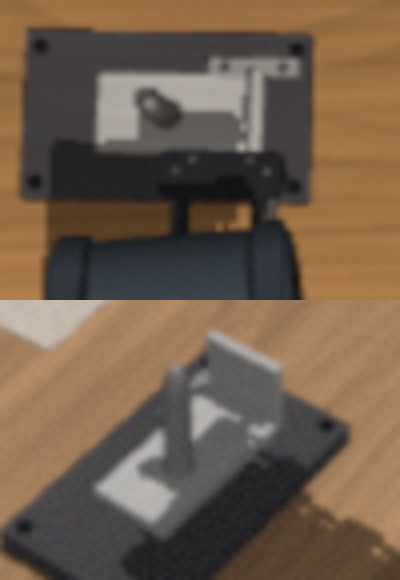

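The leg is along the fence: edge slope 1.55° against 1.4° for the plate. Now I go to the second bracket's flange.

Request:
move_arm(linear=[[-12, 5.4, 0.7], [-24.3, 10.7, 1.3], [-24.3, 10.7, 1.3], [-24.3, 10.7, 1.3], [-24.3, 10.7, 1.3], [-24.3, 10.7, 1.3], [-24.3, 10.7, 1.3], [-24.3, 10.7, 1.3], [-24.3, 10.7, 1.3], [-24.3, 10.7, 1.3]], angular=[[0, 0, 0.3], [0, 0, 0.606], [0, 0, 0.606], [0, 0, 0.606], [0, 0, 0.606], [0, 0, 0.606], [0, 0, 0.606], [0, 0, 0.606], [0, 0, 0.606], [0, 0, 0.606]], fingers=[-1, -1, -1, -1, -1, -1, -1, -1, -1, -1])

```text
time_s: 6.53
position: [0.4809, -0.1137, 0.2002]
tcp_rot: [[0.601, 0.799, 0.003], [0.799, -0.601, 0.001], [0.003, 0.002, -1.0]]
force: [-0.1, 0.3, 0.1]
opening: 0.985
```

```bash
python3 - <<'E'
from h import *
st()
tgt(.482,-.1148,.030,-37.0)
E
```

```text
6.53 [ 0.4809 -0.1137  0.2002] yang -36.96 F [-0.1  0.3  0.1] op 0.9853162880233962 j [-26.  22. 102.   0.  56.  11.]
[-0.07, 0.11, 17.02] [0.002, -0.003, 0.001]
```

Request:
move_arm(linear=[[0, 0.1, 4], [0, 0.1, 8], [0, 0.1, 11], [-0.1, 0.1, 14], [-0.1, 0.1, 16], [-0.1, 0.1, 17], [-0.1, 0.1, 17], [-0.1, 0.1, 17]], angular=[[0, 0, 0], [0, 0, 0], [0, 0, 0], [0, 0, 0], [0, 0, 0], [0, 0, 0], [0, 0, 0], [0, 0, 0]], fingers=[-1, -1, -1, -1, -1, -1, -1, -1])

```text
time_s: 7.2
position: [0.4817, -0.114, 0.0305]
tcp_rot: [[0.6, 0.8, 0.003], [0.8, -0.6, 0.001], [0.003, 0.002, -1.0]]
force: [0.1, -0.5, 0.2]
opening: 1.003
```

```bash
python3 - <<'E'
from h import *
st()
tgt(.482,-.1148,.030,-37.0)
t=cam("top");c=cam("side")
p=proj(c,[.482,-.115,.06]).astype(int);print(p)
save(np.vstack([cv2.resize(t["color"][205:280,335:435],None,fx=4,fy=4,interpolation=cv2.INTER_CUBIC),cv2.resize(c["color"][p[1]-40:p[1]+35,p[0]-50:p[0]+50],None,fx=4,fy=4,interpolation=cv2.INTER_CUBIC)]),"grip0")
E
```

```text
7.2 [ 0.4817 -0.114   0.0305] yang -36.87 F [ 0.1 -0.5  0.2] op 1.0026263722890618 j [-26.  39. 109.   0.  32.  10.]
[-0.05, 0.07, 0.05] [0.002, -0.003, 0.002]
[366 232]
```

View pics/grip0.png

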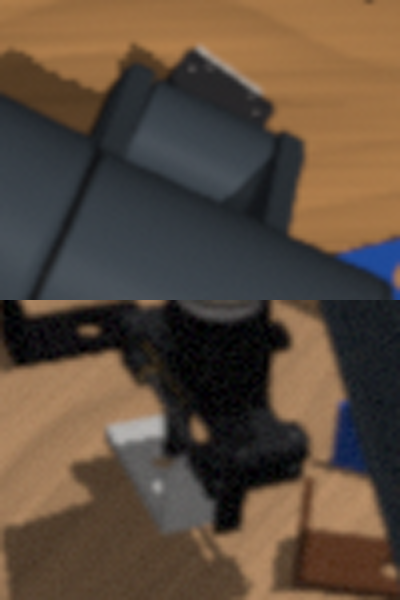

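The fingers straddle the flange. I close them.

Request:
move_arm(linear=[[0, 0, 0], [0, 0, 0], [0, 0, 0], [0, 0, 0], [0, 0, 0], [0, 0, 0], [0, 0, 0], [0, 0, 0], [0, 0, 0], [0, 0, 0], [0, 0, 0], [0, 0, 0]], angular=[[0, 0, 0], [0, 0, 0], [0, 0, 0], [0, 0, 0], [0, 0, 0], [0, 0, 0], [0, 0, 0], [0, 0, 0], [0, 0, 0], [0, 0, 0], [0, 0, 0], [0, 0, 0]], fingers=[1, 1, 1, 1, 1, 1, 1, 1, 1, 1, 1, 1])

```text
time_s: 8.3
position: [0.4826, -0.1148, 0.0315]
tcp_rot: [[0.6, 0.8, 0.006], [0.8, -0.6, -0.0], [0.003, 0.005, -1.0]]
force: [0.3, -0.4, -0.3]
opening: 0.171
```

Request:
move_arm(linear=[[0, 0, 0], [0, 0, 0], [0, 0, 0], [0, 0, 0], [0, 0, 0], [0, 0, 0], [0, 0, 0], [0, 0, 0]], angular=[[0, 0, 0], [0, 0, 0], [0, 0, 0], [0, 0, 0], [0, 0, 0], [0, 0, 0], [0, 0, 0], [0, 0, 0]], fingers=[1, 1, 1, 1, 1, 1, 1, 1])

```text
time_s: 8.97
position: [0.482, -0.1145, 0.0314]
tcp_rot: [[0.6, 0.8, 0.004], [0.8, -0.6, 0.0], [0.003, 0.003, -1.0]]
force: [-1.7, 0.4, 1.7]
opening: 0.09
```

```bash
python3 - <<'E'
from h import *
st()
E
```

```text
8.97 [ 0.482  -0.1145  0.0314] yang -36.9 F [-1.7  0.4  1.7] op 0.08964840814428207 j [-26.  39. 109.   0.  32.  10.]
```

Gripped at about 7.8 mm. I lift gently.

Request:
move_arm(linear=[[0, 0, -0.5], [0, 0, -1.5], [0, 0, -3.5], [0, 0, -6], [0, 0, -9], [0, 0, -12], [0, 0, -14.5], [0, 0, -16], [0, 0, -17], [0, 0, -17], [0, 0, -17]], angular=[[0, 0, 0], [0, 0, 0], [0, 0, 0], [0, 0, 0], [0, 0, 0], [0, 0, 0], [0, 0, 0], [0, 0, 0], [0, 0, 0], [0, 0, 0], [0, 0, 0]], fingers=[1, 1, 1, 1, 1, 1, 1, 1, 1, 1, 1])

```text
time_s: 9.88
position: [0.4815, -0.1147, 0.2022]
tcp_rot: [[0.601, 0.8, 0.006], [0.8, -0.601, -0.001], [0.003, 0.005, -1.0]]
force: [-0.0, 0.3, -3.9]
opening: 0.089
```

```bash
python3 - <<'E'
from h import *
st()
t=cam("top");print("bottle",ray(t,172,235,.15),ray(t,180,243,.0))
tgt(.5248,.269,.2,-92.2)
E
```

```text
9.88 [ 0.4815 -0.1147  0.2022] yang -36.91 F [-0.   0.3 -3.9] op 0.08860711592707629 j [-26.  22. 102.   0.  56.  10.]
bottle [0.53949907 0.44248864 0.15      ] [0.5319558  0.46573737 0.        ]
[33.29, -19.51, 0.16] [0.001, -0.004, 0.965]
```

Request:
move_arm(linear=[[1.5, -0.9, 0], [4, -2.3, 0], [7, -4.1, 0], [10, -5.9, 0], [13, -7.6, 0], [16, -9.4, 0], [19, -11.1, 0], [22, -12.9, 0], [25, -14.7, 0], [28, -16.4, 0], [30.5, -17.9, 0], [32, -18.8, 0]], angular=[[0, 0, 0.05], [0, 0, 0.12], [0, 0, 0.21], [0, 0, 0.3], [0, 0, 0.38], [0, 0, 0.47], [0, 0, 0.56], [0, 0, 0.65], [0, 0, 0.74], [0, 0, 0.83], [0, 0, 0.9], [0, 0, 0.94]], fingers=[1, 1, 1, 1, 1, 1, 1, 1, 1, 1, 1, 1])

```text
time_s: 10.93
position: [0.5221, 0.2577, 0.1999]
tcp_rot: [[1.0, -0.014, 0.003], [-0.015, -1.0, 0.002], [0.002, -0.002, -1.0]]
force: [1.4, -0.3, -3.6]
opening: 0.089
```

```bash
python3 - <<'E'
from h import *
st()
tgt(.5248,.269,.2,-92.2)
E
```

```text
10.93 [0.5221 0.2577 0.1999] yang -90.83 F [ 1.4 -0.3 -3.6] op 0.08906285620294684 j [ 15.  28.  90.   0.  62. 106.]
[0.25, -1.13, -0.01] [-0.002, -0.002, 0.024]
```

Request:
move_arm(linear=[[0.2, -0.8, 0.5], [0.25, -1.1, 1.5], [0.25, -1.1, 2.7], [0.25, -1.1, 3.2], [0.25, -1.1, 3.2], [0.25, -1.1, 3.2]], angular=[[0, 0, 0.02], [0, 0, 0.024], [0, 0, 0.024], [0, 0, 0.024], [0, 0, 0.024], [0, 0, 0.024]], fingers=[1, 1, 1, 1, 1, 1])

```text
time_s: 11.43
position: [0.5244, 0.2679, 0.1668]
tcp_rot: [[0.999, -0.039, 0.0], [-0.039, -0.999, 0.001], [0.0, -0.001, -1.0]]
force: [0.3, -0.2, -3.7]
opening: 0.094
```

```bash
python3 - <<'E'
from h import *
st()
tgt(.5248,.269,.168,-92.2)
t=cam("top");c=cam("side")
s=read_state();h=np.array(s["position"])+.072*np.array(s["tcp_rot"])[:,1];print("pred hole",h)
for z in (.137,.147): print(z,proj(t,[h[0],h[1],z]),proj(c,[h[0],h[1],z]))
print("tip",proj(t,[.522,.197,.12]),proj(c,[.522,.197,.12]))
p=proj(c,[.522,.2,.12]).astype(int);q=proj(t,[.522,.2,.12]).astype(int);print(p,q)
save(np.vstack([cv2.resize(t["color"][q[1]-25:q[1]+25,q[0]-40:q[0]+40],None,fx=6,fy=6,interpolation=cv2.INTER_CUBIC),cv2.resize(c["color"][p[1]-25:p[1]+25,p[0]-40:p[0]+40],None,fx=6,fy=6,interpolation=cv2.INTER_CUBIC)]),"over")
E
```

```text
11.43 [0.5244 0.2679 0.1668] yang -92.25 F [ 0.3 -0.2 -3.7] op 0.09447212069024931 j [ 16.  31.  91.   0.  58. 108.]
[0.04, -0.12, -0.12] [-0.001, -0.0, -0.001]
pred hole [0.52251976 0.19628496 0.16801531]
0.137 [261.42147395 239.47361624] [293.14281711 266.18777975]
0.147 [260.93905865 239.10754523] [293.03349069 263.32543227]
tip [261.97395932 240.2724485 ] [293.32162591 271.22410874]
[292 271] [260 240]
```

View pics/over.png

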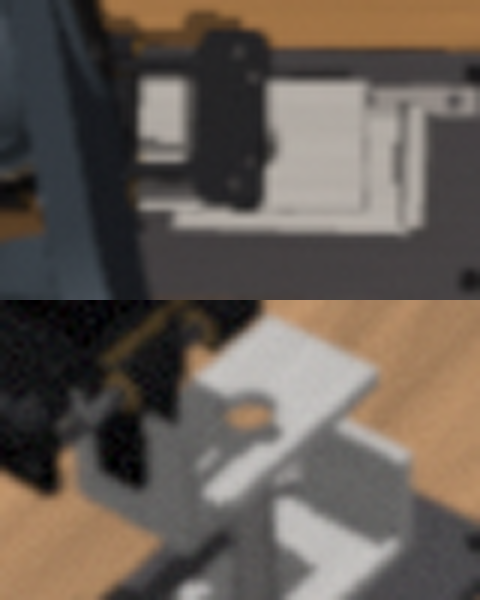

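```bash
python3 - <<'E'
from h import *
t=cam("top");c=cam("side")
f=lambda x,y:(220+x/6-.42,215+y/6-.42); g=lambda x,y:(252+x/6-.42,246+(y-300)/6-.42)
A,B=ray(t,*f(365,80),.1463),ray(t,*f(362,212),.1463)
x=np.array([-np.sin(np.radians(-2.25)),np.cos(np.radians(-2.25)),0])
print("top",A,B,np.linalg.norm(A-B),"hole",(A+B)/2+.052*x)
A,B=ray(c,*g(275,315),.1463),ray(c,*g(380,373),.1463)
print("side",A,B,np.linalg.norm(A-B),"hole",(A+B)/2+.052*x)
print("side hole blob",ray(c,*g(251,417),.1413))
# rod: dark sub-pixel axis in side, from push2-type crop saved
im=cv2.imread("pics/push2.png");
for r in (380,400,420): print(r,im[r,150:215:4].mean(1).round().astype(int))
E
```

```text
top [0.55258543 0.1419811  0.1463    ] [0.49132829 0.14411311 0.1463    ] 0.061294229100563286 hole [0.52399837 0.19500702 0.1463    ]
side [0.5488803  0.14177571 0.1463    ] [0.48929794 0.146481   0.1463    ] 0.059767868509995575 hole [0.52113063 0.19608826 0.1463    ]
side hole blob [0.52158814 0.19617921 0.1413    ]
380 [126 127 122 104  89  92  97 101  97  85  95 122 135 136 126 103  93]
400 [ 80  69  69  72  74  79  85  81  78  81 110 151 168 167 151 137 113]
420 [ 69  68  64  66  73  78  84  78  78  77 108 159 175 178 178 171 147]
```

The hole is estimated at (0.522, 0.196) from both views and the rod at (0.522, 0.197), so a 1 mm shift is enough. I lower past the taper.

Request:
move_arm(linear=[[0, -0.08, 0.5], [0, -0.08, 1.2], [0, -0.08, 1.9], [0, -0.08, 2.6], [0, -0.08, 3.3], [0, -0.08, 4.0], [0, -0.08, 4.2], [0, -0.08, 4.2]], angular=[[0, 0, 0], [0, 0, 0], [0, 0, 0], [0, 0, 0], [0, 0, 0], [0, 0, 0], [0, 0, 0], [0, 0, 0]], fingers=[1, 1, 1, 1, 1, 1, 1, 1])

```text
time_s: 12.3
position: [0.5243, 0.2694, 0.1252]
tcp_rot: [[0.999, -0.039, 0.0], [-0.039, -0.999, 0.002], [0.0, -0.002, -1.0]]
force: [-1.9, 2.4, -5.2]
opening: 0.088
```

```bash
python3 - <<'E'
from h import *
st(); print(read_state()["moment"])
E
```

```text
12.3 [0.5243 0.2694 0.1252] yang -92.26 F [-1.9  2.4 -5.2] op 0.0875548435591233 j [ 16.  35.  92.   0.  53. 108.]
[ 0.56283353  0.4494727  -0.17534819]
```

Request:
move_arm(linear=[[0, 0, 0.5], [0, 0, 1.1], [0, 0, 1.7], [0, 0, 2.3], [0, 0, 2.9], [0, 0, 3.5], [0, 0, 4.1], [0, 0, 4.7], [0, 0, 5.2], [0, 0, 5.5], [0, 0, 5.5]], angular=[[0, 0, 0], [0, 0, 0], [0, 0, 0], [0, 0, 0], [0, 0, 0], [0, 0, 0], [0, 0, 0], [0, 0, 0], [0, 0, 0], [0, 0, 0], [0, 0, 0]], fingers=[1, 1, 1, 1, 1, 1, 1, 1, 1, 1, 1])

```text
time_s: 13.22
position: [0.5241, 0.2693, 0.0693]
tcp_rot: [[0.999, -0.039, -0.0], [-0.039, -0.999, 0.001], [-0.0, -0.001, -1.0]]
force: [-1.7, 2.6, -4.9]
opening: 0.089
```

```bash
python3 - <<'E'
from h import *
st(); print(read_state()["moment"])
E
```

```text
13.22 [0.5241 0.2693 0.0693] yang -92.25 F [-1.7  2.6 -4.9] op 0.08864087171092784 j [ 16.  40.  94.   0.  46. 108.]
[ 0.6934906   0.35615028 -0.1791085 ]
```

Request:
move_arm(linear=[[-0.05, -0.06, 0.2], [-0.05, -0.06, 0.4], [-0.05, -0.06, 0.6], [-0.05, -0.06, 0.75], [-0.05, -0.06, 0.8], [-0.05, -0.06, 0.8], [-0.05, -0.06, 0.8]], angular=[[0, 0, 0], [0, 0, 0], [0, 0, 0], [0, 0, 0], [0, 0, 0], [0, 0, 0], [0, 0, 0]], fingers=[1, 1, 1, 1, 1, 1, 1])

```text
time_s: 13.8
position: [0.524, 0.2699, 0.0615]
tcp_rot: [[0.999, -0.039, 0.0], [-0.039, -0.999, 0.001], [0.0, -0.001, -1.0]]
force: [-2.4, 0.0, -1.2]
opening: 0.089
```

```bash
python3 - <<'E'
from h import *
st(); print(read_state()["moment"])
t=cam("top");c=cam("side")
save(np.vstack([cv2.resize(t["color"][215:270,220:320],None,fx=5,fy=5,interpolation=cv2.INTER_CUBIC),cv2.resize(c["color"][255:320,250:350],None,fx=5,fy=5,interpolation=cv2.INTER_CUBIC)]),"down")
E
```

```text
13.8 [0.524  0.2699 0.0615] yang -92.23 F [-2.4  0.  -1.2] op 0.08889563885152058 j [ 16.  40.  94.   0.  45. 109.]
[ 0.08097535  0.26822508 -0.05148502]
```

View pics/down.png

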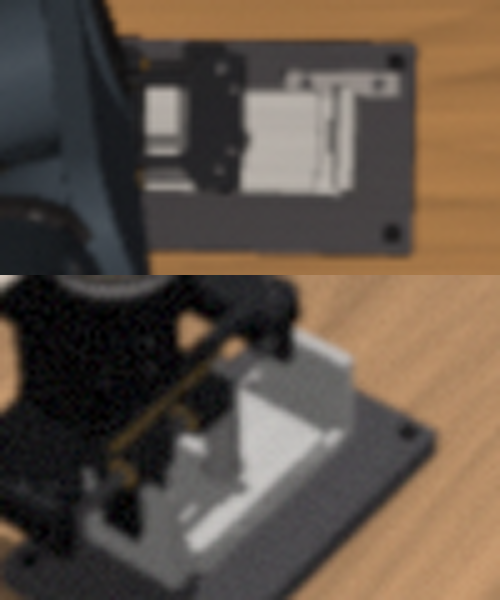

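The bracket is down on the first, with the contact force rising. I press 1 mm more, then open part way, since the inner finger is near the rod.

Request:
move_arm(linear=[[0, 0, 0.05], [0, 0, 0.1], [0, 0, 0.1], [0, 0, 0.1]], angular=[[0, 0, 0], [0, 0, 0], [0, 0, 0], [0, 0, 0]], fingers=[1, 1, 1, 1])

```text
time_s: 14.23
position: [0.524, 0.2699, 0.0614]
tcp_rot: [[0.999, -0.039, 0.001], [-0.039, -0.999, 0.001], [0.001, -0.001, -1.0]]
force: [-3.5, 1.3, 6.3]
opening: 0.087
```

Request:
move_arm(linear=[[0, 0, 0], [0, 0, 0], [0, 0, 0], [0, 0, 0], [0, 0, 0], [0, 0, 0], [0, 0, 0], [0, 0, 0]], angular=[[0, 0, 0], [0, 0, 0], [0, 0, 0], [0, 0, 0], [0, 0, 0], [0, 0, 0], [0, 0, 0], [0, 0, 0]], fingers=[0.3, 0.3, 0.3, 0.3, 0.3, 0.3, 0.3, 0.3])

```text
time_s: 14.9
position: [0.5241, 0.2699, 0.0613]
tcp_rot: [[0.999, -0.039, 0.001], [-0.039, -0.999, 0.001], [0.001, -0.001, -1.0]]
force: [0.6, -0.7, -0.3]
opening: 0.346
```

```bash
python3 - <<'E'
from h import *
st()
E
```

```text
14.9 [0.5241 0.2699 0.0613] yang -92.23 F [ 0.6 -0.7 -0.3] op 0.3461387952126525 j [ 16.  40.  94.   0.  45. 109.]
```

Released, with the force gone from 6.3 N (seated) to zero. I retreat straight up and away, holding the same opening.

Request:
move_arm(linear=[[0, 0, -1], [0, 0, -3], [0, 0, -6], [0, 0, -10], [0, 0, -14], [0, 0, -18], [-5, 0, -18], [-9, 0, -18], [-13, 0, -18], [-17, 0, -18], [-17, 0, -18], [-17, 0, -18]], angular=[[0, 0, 0], [0, 0, 0], [0, 0, 0], [0, 0, 0], [0, 0, 0], [0, 0, 0], [0, 0, 0], [0, 0, 0], [0, 0, 0], [0, 0, 0], [0, 0, 0], [0, 0, 0]], fingers=[0.3, 0.3, 0.3, 0.3, 0.3, 0.3, 0.3, 0.3, 0.3, 0.3, 0.3, 0.3])

```text
time_s: 15.9
position: [0.351, 0.2761, 0.2419]
tcp_rot: [[0.999, -0.036, 0.0], [-0.036, -0.999, 0.001], [0.0, -0.001, -1.0]]
force: [0.7, 0.4, 0.3]
opening: 0.348
```

```bash
python3 - <<'E'
from h import *
st()
t=cam("top");c=cam("side")
save(np.vstack([cv2.resize(t["color"][215:275,220:320],None,fx=5,fy=5,interpolation=cv2.INTER_CUBIC),cv2.resize(c["color"][255:315,240:340],None,fx=5,fy=5,interpolation=cv2.INTER_CUBIC)]),"final")
E
```

```text
15.9 [0.351  0.2761 0.2419] yang -92.09 F [0.7 0.4 0.3] op 0.3477356851827451 j [ 24.  15. 105.   0.  60. 116.]
```

View pics/final.png

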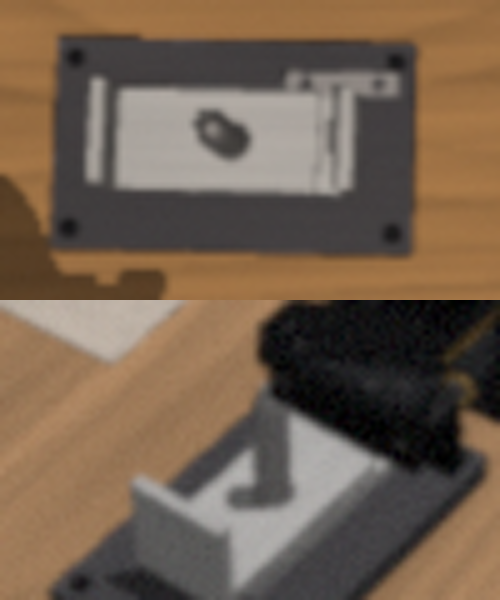

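Both brackets are stacked flat, legs in line along the fence with flanges at opposite ends, and the arm is clear. I hand in.

```bash
python3 -c "
from h import *
print(hand_in())"
```

```text
the job is handed in; nothing more can be done
None
```

I pushed the first bracket round along the fence with the shut fingers. I then gripped the second bracket by its flange, carried it level, lowered it over the rod onto the first, let go and backed away. I handed in after about 16 s of robot time; no verdict is given.

**First bracket:** after the push, its leg edge sloped 1.55° in the top view, against about 1.4° for the plate edge.

**Second bracket:**
- Before release, pressing down raised the vertical force to about 6 N.
- The gripper height then put the underside about 30 mm above the bench.
- On opening the fingers, the force fell to near zero.

**Final picture:** both legs lie flat and in line, with the flanges at opposite ends of the rod and the arm clear. The other bench items were never approached, but I did not re-measure their positions at the end.

**Disagreements:** the two cameras differed by about 3 mm on the hole's position before lowering. There was also a side force of about 3 N from the rod on the way down, which I eased with a shift of under 1 mm.

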